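Back off the slicing guide's wing nut and close the gauge

ROBOT

A 6-joint arm with a two-finger parallel gripper is mounted at the origin on a cart in front of the work surface, level with it; the furniture and walls round the work are solid. World frame = base frame: x ahead of the robot, y to its left, z up, the work surface at z = 0. Lengths are in m, angles in degrees, forces in N, time in s.
With the tool pointing down it reaches from about 0.35 to 0.875 m from the base axis. Payload 4.2 kg.
Tool frame: the origin (TCP) lies midway between the tips of the shut fingers; the grasp point (between the pads) lies 19 mm behind it; z points along the fingers, x is the direction in which the jaws open and shut, and the axes are right-handed (so a half turn about z gives the same grasp; the last joint's range is limited). The gripper opens to 87 mm and grips with 3 to 60 N. Pads are 19 mm wide; open, the fingers measure 117 mm over their backs; the gripper's body (75 mm by 190 mm) begins 51 mm behind the grasp point.
Start: joints at [-53.136, 22.042, 0.453, 0, -68.411, -14.817], TCP at [0.235, -0.579, 0.223] pointing down, gripper open.
Joint ranges: [-179.83, 179.83], [-69.29, 118.12], [-61.27, 80.66], [-181.25, 117.63], [-171.15, -9.14], [-177.46, 177.46]. Speed limits (degrees/s): [159.86, 159.86, 180, 180, 180, 180].

INTERFACE

Orientations are given as a 3x3 rotation matrix whose columns are the frame's x, y, z axes.
In Python, from station import sense, capture, finish_job, find_in gives the robot as it stands.
- The arm moves only by the shell command python3 -m creep 'ROWS'. ROWS is JSON, a list of rows, each a list of 7 numbers: the shift along the tool's x, y, z in mm, then the turn, a rotation vector about the tool's x, y, z in degrees, then the opening, from 0 (shut) to 1 (fully open). A call has exactly 10 rows; each row shifts and turns the commanded pose from where the row before left it, along the tool's axes as they then stand; what a row does not reach is not made up. A row lasts 1/8 s, in which the tool goes at most 62.5 mm and 10.7 degrees, less where a joint would pass 70% of its speed; a pose out of reach is approached as far as the arm can. A call with a gripper value outside its range is refused whole. The fingers move at their own pace and stop on an object; the grip force is fixed at half the most. Time passes only in rows, so rows that do not move let the fingers close, or fill a call up. It gives the time, the measured TCP pose, the force and the opening at its end, in the units of the state.
- sense(): the state, without advancing time (a new reading comes with each control period).
- capture(name): name is "side" or "top"; returns a dict with "color" (420x560x3 uint8, blue, green, red), "vertical_fov" (degrees; the focal length in pixels is half the picture's height over the tangent of half this angle, whatever the lens; pixels are square), "cx", "cy" (the principal point, pixels), "k1" (the pictures are not rectified: a ray, as slopes to the right and down, at radius r is drawn at 1 + k1 r^2 times it, then the intrinsics apply), "R" (3x3) and "t" (3): a world point X has camera coordinates R X + t. Camera axes: x right, y down, z forward; pixel columns grow to the right and rows downward; lengths in m; the calibration is good to about 2 mm. A picture is of the moment at which its call begins. There is no depth.
- finish_job(): hands the job in, once; it reports no verdict.
Trained networks look in the newest picture that a camera, given by its name, has taken for a name from the list of things; names that differ only in an ending like _2 or _b are one class to them, and where a whole thing is asked for, a point or a joint stands for the part that bears it (a point fixed in the world has none). Each returns a list of dicts, best first, with "p" (0 to 1); they miss things now and then, are a little off and sometimes report something else, mostly with a low value. They report only what shows in the picture. A call takes as long as a camera call. They do not tell look-alikes from the thing itself.
- find_in(camera, name): "xy" ([column, row] in pixels, amid what is visible of it).
The state is a dict: "time_s": time; "joints": joint angles; "joint_velocities": joint speeds; "effort": joint torques, N m; "tcp_pos": TCP position; "ee_rot": TCP orientation; "wrist_force": force on the tool from outside, world axes, zero at the start; "moment": the same for the moment, N m; "gripper_width": opening from 0.0 (shut) to 1.0 (fully open).
Only numpy, scipy, OpenCV 4.12 (cv2) and the standard library are available. Lean on these libraries where they do the work, as an engineer would, in place of code of your own. Each camera call takes 0.05 s, during which the arm holds its last target. There are 200 camera calls.

TASK

On the bread slicing guide, unscrew the wing nut (counter-clockwise seen from above) with fingertip strokes against its wings until there is a clear gap of at least 8 mm under it; only then push the upright stop plate along fully home, up against the knife gate. Push from outside with the fingertips, best with the fingers closed, and never take the nut or the plate between the fingers. Leave the salt shaker, corked bottle and bowl where they stand.

Things in the scene. Friction and masses are not known exactly. Their poses are not given: they have to be found in the camera images.
- slicing_guide: Wooden bread slicing guide, fixed to the worktop, board 150 (x) by 320 (y) mm, its top 24 mm high. Origin: board centre at worktop height; x points to the back fence, y along the fence away from the knife gate. A steel stud, 10 mm thick, top 73 mm high, stands at x 0, y +75 mm and carries the wing nut. All is under 88 mm high.
- fence_mid (a point): Middle of the top edge of the back fence's near face, 80 mm above the worktop, 44 mm behind the stud's line; axes as the guide's. The fence runs nearly the whole length of the guide, so a finger cannot pass between nut and fence.
- gate_mid (a point): Knife gate: half-way between its two posts (each 22 mm by 10 mm, 82 mm high, 15 mm apart along y) at the front edge of the guide, at their top. The stop plate comes home against the post on the nut's side.
- nut_centre (a point): Centre of the steel wing nut: on its axis, half-way up the wings. x axis along the two wings; z up. Wings 56 mm tip to tip, 5 mm thick, reaching 9 to 10 mm below and above this point. Hub up to 11 mm radius, washer under it 12.5 mm radius; its foot is 14 mm below this point. It rises as it is unscrewed, turns easily (about 1 N at a wing) and stays where it is left.
- wing_nut (a joint): Angle of the wing nut, rad: 0 screwed down on the bar, growing as it is unscrewed (counter-clockwise from above), 5 mm of gap a full turn (10.05 rad = 8 mm); stops at 18.8 rad. Starts at 0.3 to 2.6 rad. At 0 the wings lie along the guide's x. The flat steel bar under the nut is 37 mm wide, its top 30 mm above the worktop.
- stop_face (a point): On the face of the wooden stop plate that looks to the nut, 64 mm above the worktop, over the middle of the bar; axes as the guide's. Plate 105 mm wide (x from -68 to +37 mm), 10 mm thick (from this face towards -y), top 21 mm above this point. Up to 48 mm above the worktop a 36 mm wide bracket stands 3 mm out of the face.
- stop_bar (a joint): Travel of the stop plate and its bar towards the knife gate (guide's -y), m: 0 farthest, 0.050 fully home (hard stop). Starts at 0 to 0.012. It slides stiffly, taking about 3 N, and stays where it is left.
- salt_shaker: Salt shaker, glass with a grey cap, 44 mm diameter, 90 mm high, loose, left of the guide. Origin: centre of its underside.
- sprig_jar: Small glass bottle with a cork and a sprig, 44 by 47 mm, 95 mm high, loose, behind the fence. Origin: centre of its underside.
- pinch_bowl: Small white bowl, 105 mm diameter, 51 mm high, loose, right of the guide. Origin: centre of its underside.
Not all that is in view belongs to the job. Leave any blue or red look-alike of the salt_shaker alone.

How it is judged (in metres and radians):
On the way, in this order (a step that is already met when the one before it is completed fails the run):
1. the wing nut is unscrewed to a gap of at least 7 mm (8.8 rad) (value of joint wing_nut above 8.8 rad), for 0.1 s.
2. the stop plate is pushed home against the gate (value of joint stop_bar above 0.045 m), for 0.1 s.
At the end, for the whole second after the job is handed in: Wing nut turned to more than 8.8 rad (over 7 mm of gap), stop plate more than 45 mm along its 50 mm travel, both at rest; salt shaker, corked bottle and bowl upright within 20 mm of where they stood (value of joint wing_nut above 8.8 rad and value of joint stop_bar above 0.045 m and velocity of joint wing_nut between -0.2 and 0.2 rad/s and velocity of joint stop_bar between -0.01 and 0.01 m/s and distance of each of salt_shaker, sprig_jar, pinch_bowl from where it was at the start of the episode below 0.02 m and angle between each of salt_shaker, sprig_jar, pinch_bowl's own z axis and vertical below 0.2 rad); the robot touches nothing.
It fails at once if the stop plate is shifted more than 8 mm before the nut is loosened (8.6 rad) (value of joint wing_nut below 8.6 rad and distance of stop_face from where it was at the start of the episode above 0.008 m).
It fails at once if the wing nut is taken between the fingers (grasp point in the plane of the wings, at their height, while touching) (contact force between the fingers and slicing_guide above 0.3 N and x of the grasp point in the frame of nut_centre between -0.03 and 0.03 m and y of the grasp point in the frame of nut_centre between -0.004 and 0.004 m and z of the grasp point in the frame of nut_centre between -0.03 and 0.023 m).
It fails at once if the stop plate is taken between the fingers (grasp point within its thickness, near its height, while touching) (contact force between the fingers and slicing_guide above 0.3 N and x of the grasp point in the frame of stop_face between -0.07 and 0.04 m and y of the grasp point in the frame of stop_face between -0.009 and -0.001 m and z of the grasp point in the frame of stop_face between -0.05 and 0.035 m).
It fails at once if the salt shaker, corked bottle or bowl is displaced over 20 mm, lifted or tipped (distance of any of salt_shaker, sprig_jar, pinch_bowl from where it was at the start of the episode above 0.02 m or angle between any of salt_shaker, sprig_jar, pinch_bowl's own z axis and vertical above 0.3 rad).
It also fails if it takes over 72 s, if anything falls off the work surface, if the arm or the gripper's body presses on something with over 40 N, if the wrist force passes 120 N, or if a joint passes its speed limit or range.

## Working session

There is one attempt and no reset: what is moved stays moved. The work goes in short steps, Python scripts to look and compute and a shell command to move; the robot and the scene stay as the last step left them, time stands still between calls to the robot, and variables do not carry over. Pictures are saved under pics/ and viewed, about 8 in all and at most 12, crops included, and the job is handed in when it is done.

```bash
mkdir -p pics; cat > h.py <<'E'
import numpy as np, cv2
from station import sense, capture, finish_job, find_in
def K(c):
    h,w=c["color"].shape[:2]; f=h/2/np.tan(np.radians(c["vertical_fov"])/2)
    return f
def proj(c,X):
    X=np.atleast_2d(X); p=X@np.array(c["R"]).T+np.array(c["t"]); s=p[:,:2]/p[:,2:]
    s=s*(1+c["k1"]*(s**2).sum(1,keepdims=True)); return s*K(c)+[c["cx"],c["cy"]]
def ray(c,uv):
    d=(np.array(uv,float)-[c["cx"],c["cy"]])/K(c); s=d.copy()
    for _ in range(20): s=d/(1+c["k1"]*(s@s))
    R=np.array(c["R"]); return -R.T@np.array(c["t"]), R.T@np.array([*s,1])
def atz(c,uv,z):
    o,d=ray(c,uv); return o+d*(z-o[2])/d[2]
E
python3 - <<'E'
from h import *
names="slicing_guide fence_mid gate_mid nut_centre stop_face salt_shaker sprig_jar pinch_bowl".split()
Z=[0.024,.08,.082,.044,.064,.045,.045,.03]
for cam in("side","top"):
    c=capture(cam); cv2.imwrite(f"pics/{cam}0.png",c["color"])
    print(cam,"cam at",ray(c,[280,210])[0].round(3),K(c))
    for n,z in zip(names,Z):
        print(n,[(np.round(d["xy"]).tolist(),round(d["p"],2),atz(c,d["xy"],z).round(3).tolist()) for d in find_in(cam,n)[:3]])
s=sense();print(s["ee_rot"],s["tcp_pos"],s["time_s"],s["gripper_width"])
E
```

```text
side cam at [0.39 0.88 0.51] 466.18525632517145
slicing_guide [([287.0, 241.0], 0.71, [0.495, 0.05, 0.024])]
fence_mid [([286.0, 245.0], 0.6, [0.482, 0.159, 0.08]), ([292.0, 223.0], 0.38, [0.481, 0.073, 0.08])]
gate_mid [([287.0, 239.0], 0.96, [0.482, 0.142, 0.082])]
nut_centre [([288.0, 245.0], 0.74, [0.487, 0.098, 0.044])]
stop_face [([290.0, 220.0], 0.89, [0.49, 0.028, 0.064])]
salt_shaker [([286.0, 293.0], 0.91, [0.472, 0.255, 0.045]), ([264.0, 328.0], 0.66, [0.494, 0.346, 0.045]), ([226.0, 292.0], 0.65, [0.571, 0.263, 0.045])]
sprig_jar [([234.0, 234.0], 0.58, [0.602, 0.067, 0.045])]
pinch_bowl [([273.0, 179.0], 0.91, [0.571, -0.268, 0.03]), ([282.0, 292.0], 0.71, [0.481, 0.234, 0.03])]
top cam at [0.415 0.057 1.   ] 418.654987825171
slicing_guide [([285.0, 207.0], 0.78, [0.504, 0.014, 0.024])]
fence_mid [([282.0, 206.0], 0.83, [0.502, 0.022, 0.08])]
gate_mid [([280.0, 207.0], 0.94, [0.499, 0.027, 0.082])]
nut_centre []
stop_face [([271.0, 211.0], 0.86, [0.492, 0.046, 0.064])]
salt_shaker [([184.0, 175.0], 0.87, [0.572, 0.25, 0.045]), ([185.0, 215.0], 0.77, [0.48, 0.243, 0.045]), ([147.0, 205.0], 0.67, [0.5, 0.331, 0.045])]
sprig_jar [([273.0, 161.0], 0.72, [0.61, 0.045, 0.045])]
pinch_bowl [([388.0, 179.0], 0.9, [0.577, -0.23, 0.03]), ([282.0, 210.0], 0.39, [0.497, 0.021, 0.03])]
[[-3.75344695e-01  9.26885299e-01  4.98388723e-05]
 [ 9.26885299e-01  3.75344697e-01 -4.22553762e-05]
 [-5.78726434e-05  3.03345868e-05 -9.99999998e-01]] [ 0.23461849 -0.57927278  0.22258015] 0.9 0.9998811212566376
```

View pics/side0.png

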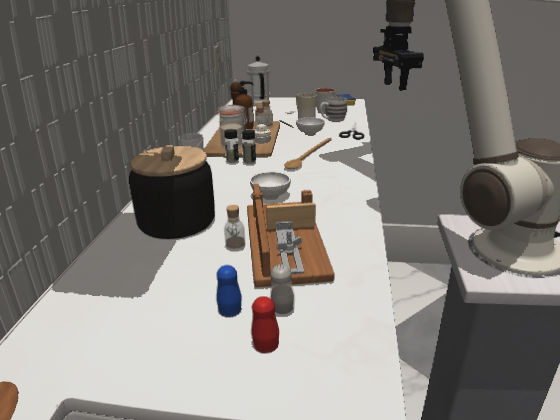

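View pics/top0.png

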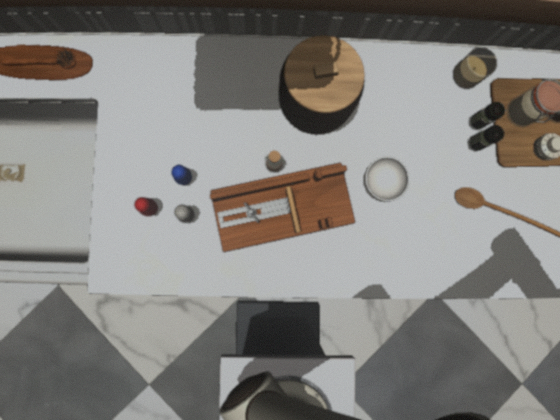

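The side view shows the guide at about (287,240), with the grey-capped shaker at (282,290). The blue (229,290) and red (265,325) look-alikes are nearby, the bottle is at (235,232) and the bowl at (271,185). In the top view the nut is at about (253,211), the plate at (292,208) and the gate posts at (323,223). The nut is the only wing nut, and I'll check it in a close crop.

```bash
python3 - <<'E'
import cv2,numpy as np
a=cv2.imread("pics/top0.png")[145:265,200:360]; b=cv2.imread("pics/side0.png")[175:285,235:340]
cv2.imwrite("pics/c1.png",cv2.resize(a,None,fx=5,fy=5,interpolation=cv2.INTER_CUBIC))
cv2.imwrite("pics/c2.png",cv2.resize(b,None,fx=5,fy=5,interpolation=cv2.INTER_CUBIC))
E
```

```text
(no output)
```

View pics/c1.png

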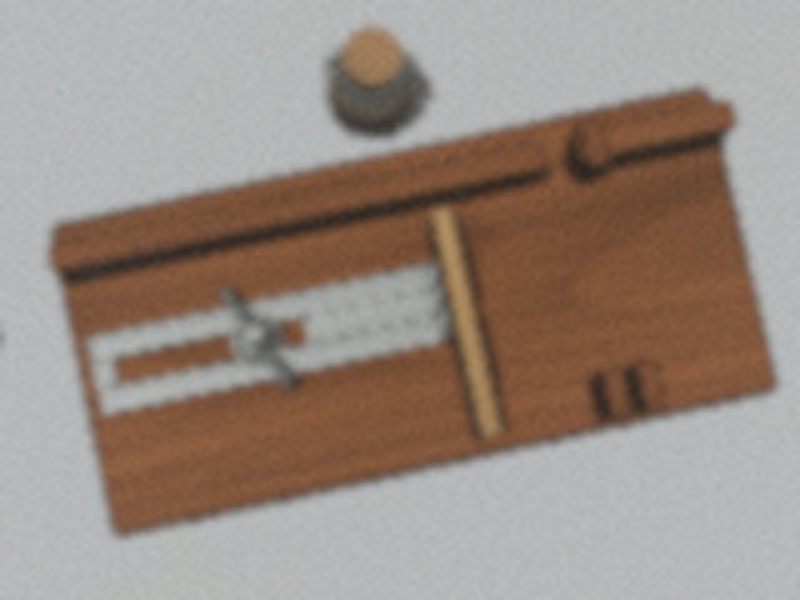

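View pics/c2.png

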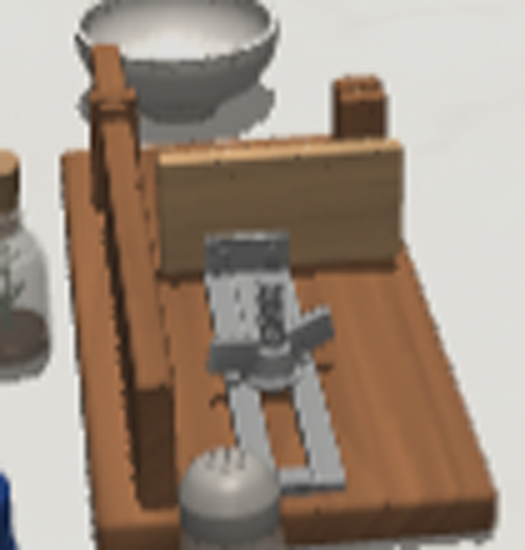

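The crops confirm the scene: one wing nut at crop 1 (258,338), wings from (228,292) to (295,380), plate top from (443,208) to (487,435) and gate posts at (605,395) and (637,390). Next I fit the guide pose.

```bash
cat > guide.py <<'E'
from h import *
from scipy.optimize import least_squares
def G(p,L):
    c,s=np.cos(p[2]),np.sin(p[2]); L=np.atleast_2d(L)
    return np.c_[p[0]+c*L[:,0]-s*L[:,1],p[1]+s*L[:,0]+c*L[:,1],L[:,2]]
E
python3 - <<'E'
from guide import *
ct=capture("top");cs=capture("side")
T=lambda u,v:(u/5+200-.4,v/5+145-.4); S=lambda u,v:(u/5+235-.4,v/5+175-.4)
obs=[(ct,(-.075,.16,.024),T(118,532)),(ct,(-.075,-.16,.024),T(773,385)),(cs,(-.075,.16,.024),S(490,503)),
 (ct,(0,.075,.052),T(258,338))]
def f(p): return np.concatenate([(proj(c,G(p,L))[0]-uv) for c,L,uv in obs])
r=least_squares(f,[.5,.02,.22]);p=r.x;print(p[:2],np.degrees(p[2]),r.fun.round(1))
np.save("p.npy",p)
def loc(X): 
    d=X-np.array([p[0],p[1],0]);c,s=np.cos(p[2]),np.sin(p[2]);return np.array([c*d[0]+s*d[1],-s*d[0]+c*d[1],d[2]])
for z in(.054,.056): 
  a,b=loc(atz(ct,T(228,292),z)),loc(atz(ct,T(295,380),z)); print("tips top",a,b,np.degrees(np.arctan2((a-b)[1],(a-b)[0])),np.hypot(*(a-b)[:2]))
a,b=loc(atz(cs,S(212,358),.046)),loc(atz(cs,S(330,322),.046));print("tips side",a,b,np.degrees(np.arctan2((a-b)[1],(a-b)[0])))
print("plate top ends",loc(atz(ct,T(443,208),.085)),loc(atz(ct,T(487,435),.085)))
print("gate",loc(atz(ct,T(605,372),.082)),loc(atz(ct,T(640,365),.082)))
print("stud world",G(p,(0,.075,.05)),"fence",G(p,(.044,0,.08)))
for n,cam,uv,z in(("salt",ct,(184,212),.09),("jar",ct,(274,156),.095),("salt",cs,(282,270),.09)):print(n,atz(cam,uv,z),loc(atz(cam,uv,z)))
E
```

```text
[0.50779583 0.02097166] 13.699247997036922 [-1.4  0.8  1.   0.2 -0.1 -2.  -0.9 -0.8]
tips top [0.02103907 0.08207834 0.054     ] [-0.02458192  0.06101507  0.054     ] 24.782827206674487 0.05024874091968174
tips top [0.0208226  0.08202517 0.056     ] [-0.02470197  0.06100643  0.056     ] 24.782827206674558 0.05014253874413113
tips side [0.01971412 0.08492964 0.046     ] [-0.02978765  0.06376632  0.046     ] 23.147991711832574
plate top ends [ 0.03364334 -0.0191874   0.085     ] [-0.0682238  -0.01588268  0.085     ]
gate [-0.05251092 -0.073229    0.082     ] [-0.05287627 -0.08910268  0.082     ]
stud world [[0.49003392 0.09383807 0.05      ]] fence [[0.55054413 0.03139197 0.08      ]]
salt [0.48275762 0.23639958 0.09      ] [0.02669287 0.21522916 0.09      ]
jar [0.60987989 0.04312103 0.095     ] [ 0.10442553 -0.00265683  0.095     ]
salt [0.47746319 0.25520737 0.09      ] [0.02600323 0.23475577 0.09      ]
```

```bash
python3 -m creep '[[34.1,28.9,0,0,0,0,0],[34.1,28.9,0,0,0,0,0],[34.1,28.9,0,0,0,0,0],[34.1,28.9,0,0,0,0,0],[34.1,28.9,0,0,0,0,0],[34.1,28.9,0,0,0,0,0],[34.1,28.9,0,0,0,0,0],[34.1,28.9,0,0,0,0,0],[34.1,28.9,0,0,0,0,0],[34.1,28.9,0,0,0,0,0]]' && python3 -m creep '[[34.1,28.9,8,0,0,0,0],[34.1,28.9,8,0,0,0,0],[34.1,28.9,8,0,0,0,0],[34.1,28.9,8,0,0,0,0],[34.1,28.9,8,0,0,0,0],[34.1,28.9,8,0,0,0,0],[0,0,20,0,0,0,0],[0,0,20,0,0,0,0],[0,0,20,0,0,0,0],[0,0,0,0,0,0,0]]'
python3 - <<'E'
from guide import *
s=sense();print(s["tcp_pos"].round(4) if hasattr(s["tcp_pos"],'round') else s["tcp_pos"],np.round(s["ee_rot"],3).tolist(),s["gripper_width"])
t=np.array(s["tcp_pos"])
out=[]
for cam in("top","side"):
    c=capture(cam);im=c["color"]
    q=proj(c,[t,[.4885,.0925,.073],[.4885,.0925,.03]]);print(cam,q.round(1).tolist())
    u,v=q.mean(0).astype(int); out.append(cv2.resize(im[v-45:v+45,u-40:u+40],None,fx=5,fy=5,interpolation=cv2.INTER_CUBIC)); print("origin",u-40,v-45)
cv2.imwrite("pics/d1.png",np.hstack(out))
E
```

```text
time_s: 2.25
tcp_pos: [0.3748, -0.1533, 0.2229]
ee_rot: [[-0.375, 0.927, 0.001], [0.927, 0.375, -0.0], [-0.001, 0.001, -1.0]]
wrist_force: [0.5, -0.0, -1.3]
gripper_width: 0.017
time_s: 3.5
tcp_pos: [0.4575, 0.0995, 0.1135]
ee_rot: [[-0.375, 0.927, -0.003], [0.927, 0.375, -0.002], [-0.0, -0.003, -1.0]]
wrist_force: [0.5, 0.6, 0.3]
gripper_width: 0.006
[0.4575 0.0995 0.1135] [[-0.375, 0.927, -0.003], [0.927, 0.375, -0.002], [-0.0, -0.003, -1.0]] 0.00582063859368791
top [[246.1, 224.4], [250.5, 211.4], [251.2, 212.8]]
origin 209 171
side [[302.7, 214.3], [287.1, 230.6], [287.4, 249.6]]
origin 252 186
```

View pics/d1.png

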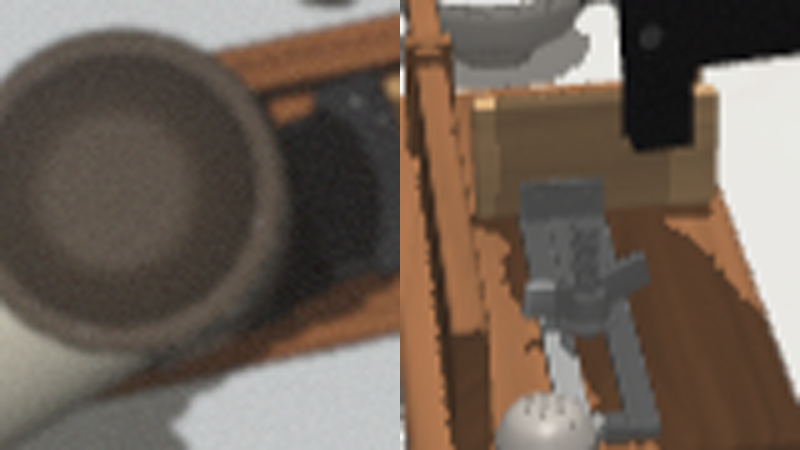

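The side crop shows the closed fingertips at crop (660,150), on the front-left of the nut with hub at (585,300). That agrees with the projected positions to about 2 px. I'm lowering beside the nut and starting the first stroke.

```bash
python3 -m creep '[[0,0,15,0,0,0,0],[0,0,15,0,0,0,0],[0,0,15,0,0,0,0],[0,0,15,0,0,0,0],[0,0,13,0,0,0,0],[0,0,0,0,0,0,0],[-4.1,-2.5,0,0,0,-9,0],[-4.1,-2.5,0,0,0,-9,0],[-4.1,-2.5,0,0,0,-9,0],[-4.1,-2.5,0,0,0,-9,0]]'
python3 - <<'E'
from guide import *
t=np.array(sense()["tcp_pos"])-[.4885,.0925,0];print(t,np.hypot(*t[:2]))
c=capture("side");im=c["color"]
cv2.imwrite("pics/d2.png",cv2.resize(im[190:280,245:345],None,fx=6,fy=6,interpolation=cv2.INTER_CUBIC))
E
```

```text
time_s: 4.85
tcp_pos: [0.4605, 0.0814, 0.0425]
ee_rot: [[-0.851, 0.525, 0.002], [0.525, 0.851, 0.001], [-0.001, 0.002, -1.0]]
wrist_force: [0.5, -0.3, 0.5]
gripper_width: 0.008
[-0.0280288  -0.01108263  0.04249185] 0.03014031166854676
```

View pics/d2.png

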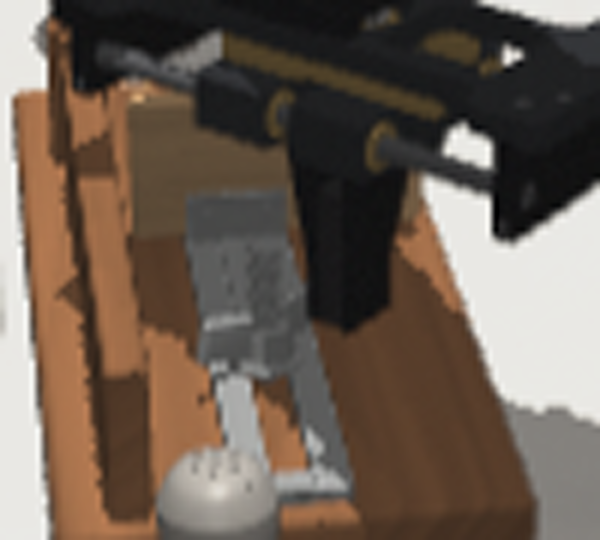

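The nut turned with the finger and hardly any force showed. The back wing now faces the camera at (230,325). I'll finish this stroke, lift and return.

```bash
python3 -m creep '[[-4.1,-2.5,0,0,0,-9,0],[-4.1,-2.5,0,0,0,-9,0],[-4.1,-2.5,0,0,0,-9,0],[-4.1,-2.5,0,0,0,-9,0],[-4.1,-2.5,0,0,0,-9,0],[-4.1,-2.5,0,0,0,-9,0],[-4.1,-2.5,0,0,0,-9,0],[-4.1,-2.5,0,0,0,-9,0],[3,0,0,0,0,0,0],[0,0,-22,0,0,0,0]]' && python3 -m creep '[[1,3.5,-12,0,0,10,0],[4,3.5,-11,0,0,10,0],[4,3.5,0,0,0,10,0],[4,3.5,0,0,0,10,0],[4,3.5,0,0,0,10,0],[4,3.5,0,0,0,10,0],[4,3.5,0,0,0,10,0],[4,3.5,0,0,0,10,0],[4,3.5,0,0,0,10,0],[4,3.5,0,0,0,10,0]]' && python3 -m creep '[[4,3.5,0,0,0,10,0],[4,3.5,0,0,0,10,0],[4,3.5,0,0,0,10,0],[4,3.5,0,0,0,10,0],[4,3.5,0,0,0,10,0],[4,3.5,0,0,0,10,0],[4,3.5,0,0,0,10,0],[4,3.5,0,0,0,10,0],[4,3.5,0,0,0,10,0],[0,0,0,0,0,0,0]]'
cat > st.py <<'E'
from guide import *
import sys
s=sense();R=np.array(s["ee_rot"]);t=np.array(s["tcp_pos"])-[.4885,.0925,0]
print("frame angle",(np.degrees(np.arctan2(R[1,0],R[0,0]))+90)%360,"d",(R.T@np.array([t[0],t[1],0])*1e3).round(1),"local",(t[:2]*1e3).round(1),"j6",s["joints"][5])
if len(sys.argv)>1:
    c=capture("side");im=c["color"]
    cv2.imwrite(sys.argv[1],cv2.resize(im[190:280,245:345],None,fx=6,fy=6,interpolation=cv2.INTER_CUBIC))
E
python3 st.py pics/d3.png
```

```text
time_s: 6.15
tcp_pos: [0.4865, 0.0596, 0.0628]
ee_rot: [[-0.769, -0.64, -0.004], [-0.64, 0.769, -0.001], [0.004, 0.001, -1.0]]
wrist_force: [0.2, -0.5, -0.4]
gripper_width: 0.003
time_s: 7.4
tcp_pos: [0.4577, 0.096, 0.087]
ee_rot: [[-0.492, 0.871, 0.001], [0.871, 0.492, 0.0], [0.0, 0.001, -1.0]]
wrist_force: [-0.1, -0.3, 0.1]
gripper_width: 0.006
time_s: 8.65
tcp_pos: [0.498, 0.1118, 0.086]
ee_rot: [[0.858, 0.514, -0.012], [0.514, -0.858, 0.024], [0.002, -0.027, -1.0]]
wrist_force: [-0.8, 0.0, 0.3]
gripper_width: 0.006
frame angle 120.91245264323591 d [ 18.1 -11.6   0.4] local [ 9.5 19.3] j6 -177.46313252701634
```

View pics/d3.png

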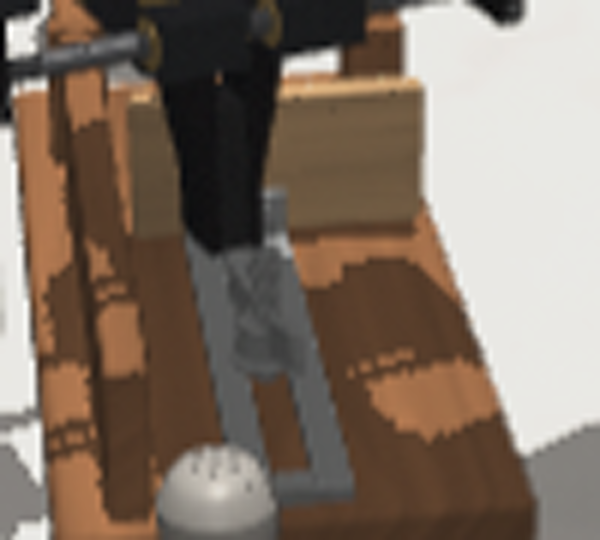

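The wrist reached its last-joint limit (j6 at about -177) near frame angle 120. I'll stay at frame angles of 135 and above and end strokes further round, at about 340. First I move off the limit and reposition beside the left wing.

```bash
python3 -m creep '[[1.3,-5.4,0,0,0,-7,0],[1.3,-5.4,0,0,0,-7,0],[1.3,-5.4,0,0,0,0,0],[0,0,0,0,0,0,0],[0,0,0,0,0,0,0],[0,0,0,0,0,0,0],[0,0,0,0,0,0,0],[0,0,0,0,0,0,0],[0,0,0,0,0,0,0],[0,0,0,0,0,0,0]]'; python3 st.py; python3 -c "
from station import sense; print(sense()['joints'])"
```

```text
time_s: 9.95
tcp_pos: [0.4906, 0.1272, 0.0862]
ee_rot: [[0.707, 0.707, -0.013], [0.707, -0.706, 0.024], [0.008, -0.026, -1.0]]
wrist_force: [-0.3, -0.7, 0.0]
gripper_width: 0.002
frame angle 135.0305936639923 d [ 26.  -23.1   0.8] local [ 2.1 34.7] j6 -165.34930852588
[  31.92186467   19.38566454  -25.30238809   -2.18253321  -45.22814949
 -165.34930853]
```

```bash
python3 -m creep '[[2,0,15,-1.5,-0.4,0,0],[0,0,15,0,0,0,0],[0,0,15,0,0,0,0],[-5,-1,0,0,0,0,0],[-5,-1,0,0,0,0,0],[-4.1,-2.5,0,0,0,-9,0],[-4.1,-2.5,0,0,0,-9,0],[-4.1,-2.5,0,0,0,-9,0],[-4.1,-2.5,0,0,0,-9,0],[-4.1,-2.5,0,0,0,-9,0]]'; python3 st.py pics/d4.png
```

```text
time_s: 11.2
tcp_pos: [0.4635, 0.1113, 0.042]
ee_rot: [[-0.006, 1.0, 0.002], [1.0, 0.006, 0.002], [0.002, 0.002, -1.0]]
wrist_force: [-0.3, 0.5, 0.7]
gripper_width: 0.002
frame angle 180.33680369210245 d [ 19.  -24.9  -0. ] local [-25.   18.8] j6 -122.7305623711385
```

View pics/d4.png

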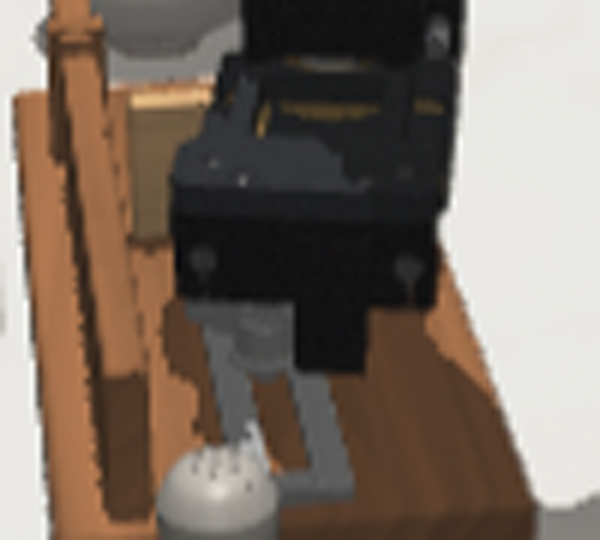

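The finger is pushing the front wing at about world 180 deg, with the back wing visible at (235,315). I'll continue this stroke to about 340 deg and return.

```bash
python3 -m creep '[[-4.1,-2.5,0,0,0,-9,0],[-4.1,-2.5,0,0,0,-9,0],[-4.1,-2.5,0,0,0,-9,0],[-4.1,-2.5,0,0,0,-9,0],[-4.1,-2.5,0,0,0,-9,0],[-4.1,-2.5,0,0,0,-9,0],[-4.1,-2.5,0,0,0,-9,0],[-4.1,-2.5,0,0,0,-9,0],[-4.1,-2.5,0,0,0,-9,0],[-4.1,-2.5,0,0,0,-9,0]]' && python3 -m creep '[[-4.1,-2.5,0,0,0,-9,0],[-4.1,-2.5,0,0,0,-9,0],[-4.1,-2.5,0,0,0,-9,0],[-4.1,-2.5,0,0,0,-9,0],[-4.1,-2.5,0,0,0,-9,0],[-4.1,-2.5,0,0,0,-9,0],[-4.1,-2.5,0,0,0,-9,0],[-4.1,-2.5,0,0,0,-9,0],[4,0,0,0,0,0,0],[0,0,-22,0,0,0,0]]' ; python3 st.py; python3 -m creep '[[0,0,-23,0,0,0,0],[4,4.2,0,0,0,10,0],[4,4.2,0,0,0,10,0],[4,4.2,0,0,0,10,0],[4,4.2,0,0,0,10,0],[4,4.2,0,0,0,10,0],[4,4.2,0,0,0,10,0],[4,4.2,0,0,0,10,0],[4,4.2,0,0,0,10,0],[4,4.2,0,0,0,10,0]]' && python3 -m creep '[[4,4.2,0,0,0,10,0],[4,4.2,0,0,0,10,0],[4,4.2,0,0,0,10,0],[4,4.2,0,0,0,10,0],[4,4.2,0,0,0,10,0],[4,4.2,0,0,0,10,0],[4,4.2,0,0,0,10,0],[4,4.2,0,0,0,10,0],[4,4.2,0,0,0,10,0],[4,4.2,0,0,0,10,0]]'; python3 st.py pics/d5.png
```

```text
time_s: 12.5
tcp_pos: [0.4703, 0.0682, 0.0417]
ee_rot: [[-1.0, -0.003, 0.001], [-0.003, 1.0, 0.001], [-0.001, 0.001, -1.0]]
wrist_force: [-1.1, 0.8, 1.1]
gripper_width: 0.006
time_s: 13.75
tcp_pos: [0.5034, 0.0637, 0.0623]
ee_rot: [[-0.313, -0.95, -0.003], [-0.95, 0.313, -0.001], [0.002, 0.003, -1.0]]
wrist_force: [0.3, -0.8, 0.5]
gripper_width: 0.007
frame angle 341.7456956063108 d [ 22.7 -23.1  -0. ] local [ 14.9 -28.8] j6 46.228155552807834
time_s: 15.0
tcp_pos: [0.459, 0.076, 0.0865]
ee_rot: [[-0.948, 0.318, 0.001], [0.318, 0.948, 0.001], [-0.001, 0.001, -1.0]]
wrist_force: [0.1, 0.2, 0.9]
gripper_width: 0.001
time_s: 16.25
tcp_pos: [0.4762, 0.1242, 0.0865]
ee_rot: [[0.478, 0.878, 0.001], [0.878, -0.478, 0.001], [0.001, 0.001, -1.0]]
wrist_force: [-0.0, 0.4, -0.8]
gripper_width: 0.006
frame angle 151.4489193351471 d [ 21.9 -26.    0. ] local [-12.3  31.7] j6 -152.10821490577098
```

View pics/d5.png

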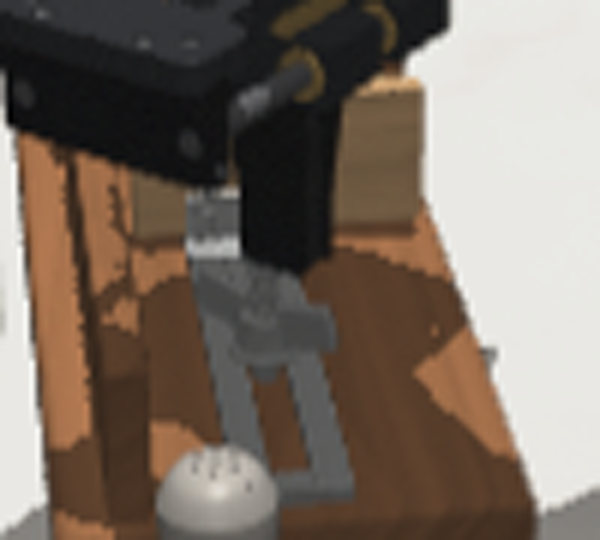

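The nut's front wing is now at (315,325) and the back wing at (215,280), at about 155 to 160 deg world, so the lead-in is right. On to stroke 3.

```bash
python3 -m creep '[[0,0,15,0,0,0,0],[0,0,15,0,0,0,0],[0,0,15,0,0,0,0],[-3.5,1,0,0,0,0,0],[-4.1,-2.5,0,0,0,-9,0],[-4.1,-2.5,0,0,0,-9,0],[-4.1,-2.5,0,0,0,-9,0],[-4.1,-2.5,0,0,0,-9,0],[-4.1,-2.5,0,0,0,-9,0],[-4.1,-2.5,0,0,0,-9,0]]'; python3 st.py; python3 -m creep '[[-4.1,-2.5,0,0,0,-9,0],[-4.1,-2.5,0,0,0,-9,0],[-4.1,-2.5,0,0,0,-9,0],[-4.1,-2.5,0,0,0,-9,0],[-4.1,-2.5,0,0,0,-9,0],[-4.1,-2.5,0,0,0,-9,0],[-4.1,-2.5,0,0,0,-9,0],[-4.1,-2.5,0,0,0,-9,0],[-4.1,-2.5,0,0,0,-9,0],[-4.1,-2.5,0,0,0,-9,0]]' && python3 -m creep '[[-4.1,-2.5,0,0,0,-9,0],[-4.1,-2.5,0,0,0,-9,0],[-4.1,-2.5,0,0,0,-9,0],[-4.1,-2.5,0,0,0,-9,0],[-4.1,-2.5,0,0,0,-9,0],[-4.1,-2.5,0,0,0,-9,0],[0,0,0,0,0,0,0],[4,0,0,0,0,0,0],[0,0,-22,0,0,0,0],[0,0,-23,0,0,0,0]]' ; python3 st.py; python3 -m creep '[[4,4.2,0,0,0,10,0],[4,4.2,0,0,0,10,0],[4,4.2,0,0,0,10,0],[4,4.2,0,0,0,10,0],[4,4.2,0,0,0,10,0],[4,4.2,0,0,0,10,0],[4,4.2,0,0,0,10,0],[4,4.2,0,0,0,10,0],[4,4.2,0,0,0,10,0],[4,4.2,0,0,0,10,0]]' && python3 -m creep '[[4,4.2,0,0,0,10,0],[4,4.2,0,0,0,10,0],[4,4.2,0,0,0,10,0],[4,4.2,0,0,0,10,0],[4,4.2,0,0,0,10,0],[4,4.2,0,0,0,10,0],[4,4.2,0,0,0,10,0],[4,4.2,0,0,0,10,0],[4,4.2,0,0,0,10,0],[0,0,0,0,0,0,0]]'; python3 st.py pics/d6.png
```

```text
time_s: 17.55
tcp_pos: [0.4588, 0.0984, 0.0421]
ee_rot: [[-0.443, 0.896, 0.002], [0.896, 0.443, 0.001], [0.0, 0.002, -1.0]]
wrist_force: [-0.7, 0.9, 0.9]
gripper_width: 0.006
frame angle 206.30360528222747 d [ 18.5 -24.   -0. ] local [-29.7   5.9] j6 -95.69815453680262
time_s: 18.8
tcp_pos: [0.4836, 0.0628, 0.042]
ee_rot: [[-0.897, -0.443, 0.001], [-0.443, 0.897, 0.001], [-0.001, 0.0, -1.0]]
wrist_force: [-1.0, 0.3, 0.6]
gripper_width: 0.003
time_s: 20.05
tcp_pos: [0.5092, 0.067, 0.0867]
ee_rot: [[-0.175, -0.985, 0.0], [-0.985, 0.175, 0.0], [-0.0, -0.0, -1.0]]
wrist_force: [0.0, 0.4, 0.8]
gripper_width: 0.006
frame angle 349.915040697209 d [ 21.5 -24.9  -0. ] local [ 20.7 -25.5] j6 54.30524288417302
time_s: 21.3
tcp_pos: [0.4593, 0.0773, 0.0864]
ee_rot: [[-0.937, 0.349, 0.001], [0.349, 0.937, 0.001], [-0.001, 0.001, -1.0]]
wrist_force: [0.6, -0.5, 0.3]
gripper_width: 0.008
time_s: 22.55
tcp_pos: [0.4731, 0.1226, 0.0864]
ee_rot: [[0.341, 0.94, 0.001], [0.94, -0.341, 0.001], [0.001, 0.001, -1.0]]
wrist_force: [-0.2, -0.0, 0.6]
gripper_width: 0.009
frame angle 160.07246862998463 d [ 23.  -24.8   0. ] local [-15.4  30.1] j6 -143.54552373989875
```

View pics/d6.png

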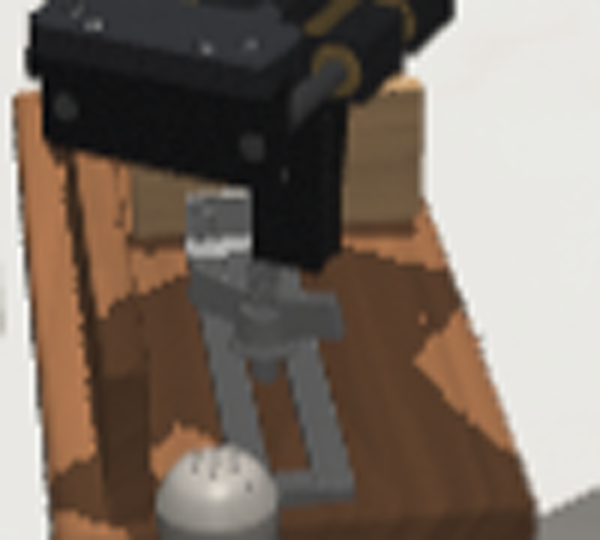

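The nut sits visibly higher now, with its front wing at (320,315), roughly 165 deg world. Next is the final stroke.

```bash
python3 -m creep '[[0,0,15,0,0,0,0],[0,0,15,0,0,0,0],[0,0,14,0,0,0,0],[-4,0,0,0,0,0,0],[-4.1,-2.5,0,0,0,-9,0],[-4.1,-2.5,0,0,0,-9,0],[-4.1,-2.5,0,0,0,-9,0],[-4.1,-2.5,0,0,0,-9,0],[-4.1,-2.5,0,0,0,-9,0],[-4.1,-2.5,0,0,0,-9,0]]'; python3 st.py; python3 -m creep '[[-4.1,-2.5,0,0,0,-9,0],[-4.1,-2.5,0,0,0,-9,0],[-4.1,-2.5,0,0,0,-9,0],[-4.1,-2.5,0,0,0,-9,0],[-4.1,-2.5,0,0,0,-9,0],[-4.1,-2.5,0,0,0,-9,0],[-4.1,-2.5,0,0,0,-9,0],[-4.1,-2.5,0,0,0,-9,0],[-4.1,-2.5,0,0,0,-9,0],[-4.1,-2.5,0,0,0,-9,0]]' && python3 -m creep '[[-4.1,-2.5,0,0,0,-9,0],[-4.1,-2.5,0,0,0,-9,0],[-4.1,-2.5,0,0,0,-9,0],[0,0,0,0,0,0,0],[4,0,0,0,0,0,0],[0,0,-22,0,0,0,0],[0,0,-23,0,0,0,0],[0,0,0,0,0,0,0],[0,0,0,0,0,0,0],[0,0,0,0,0,0,0]]' ; python3 st.py
```

```text
time_s: 23.85
tcp_pos: [0.4581, 0.0944, 0.0428]
ee_rot: [[-0.565, 0.825, 0.001], [0.825, 0.565, 0.001], [0.0, 0.002, -1.0]]
wrist_force: [-0.3, 0.7, 0.1]
gripper_width: 0.006
frame angle 214.3710800316902 d [ 18.8 -24.   -0. ] local [-30.4   1.9] j6 -87.24000481544545
time_s: 25.1
tcp_pos: [0.4875, 0.0626, 0.0426]
ee_rot: [[-0.826, -0.564, 0.0], [-0.564, 0.826, 0.0], [-0.001, 0.0, -1.0]]
wrist_force: [-1.0, 0.2, 0.5]
gripper_width: 0.009
time_s: 26.35
tcp_pos: [0.4991, 0.0621, 0.0863]
ee_rot: [[-0.485, -0.875, -0.001], [-0.875, 0.485, -0.0], [0.001, 0.001, -1.0]]
wrist_force: [-0.3, 0.2, -0.9]
gripper_width: 0.008
frame angle 331.00574579937046 d [ 21.5 -24.   -0. ] local [ 10.6 -30.4] j6 35.41793985225557
```

```bash
python3 -m creep '[[11.5,-8,0,0,0,0,0],[11.5,-8,0,0,0,0,0],[0,0,0,0,0,-10.5,0],[0,0,0,0,0,-10.5,0],[0,0,0,0,0,-10.5,0],[0,0,0,0,0,-10.5,0],[0,0,0,0,0,0,0],[0,0,0,0,0,0,0],[0,0,0,0,0,0,0],[0,0,0,0,0,0,0]]'; python3 st.py pics/d7.png
python3 - <<'E'
from guide import *
c=capture("side");p=np.load("p.npy")
print((proj(c,[[.4885,.0925,z] for z in (.03,.038,.073)])-[245,190])*6)
print((proj(c,G(p,[[0,-.0125,.085],[-.068,-.0125,.085],[.037,-.0125,.085]]))-[245,190])*6)
E
```

```text
time_s: 27.6
tcp_pos: [0.5027, 0.0345, 0.0872]
ee_rot: [[0.225, -0.974, 0.001], [-0.974, -0.225, 0.0], [-0.0, -0.001, -1.0]]
wrist_force: [0.6, 0.7, 0.5]
gripper_width: 0.006
frame angle 12.99917951362464 d [59.7 -0.8 -0. ] local [ 14.2 -58. ] j6 80.59527369414796
[[254.47067455 357.42518314]
 [254.15660542 336.60957883]
 [252.75042795 243.51530242]]
[[217.0067515   95.42324585]
 [409.08445658  82.90498098]
 [111.36284935 102.3237571 ]]
```

View pics/d7.png

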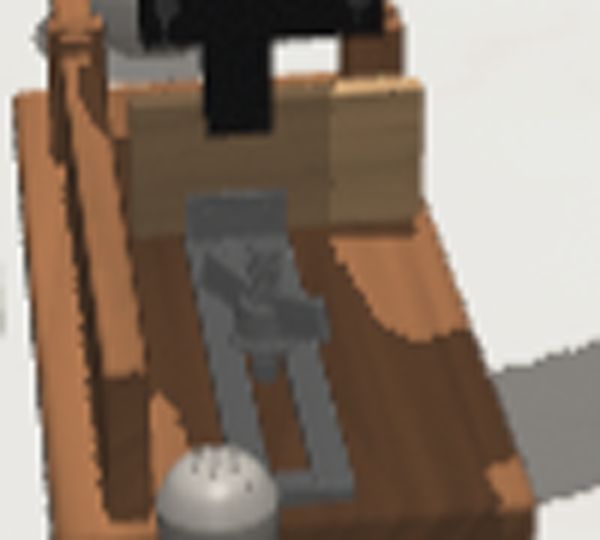

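The nut has clear air under it, with the bare stud visible at (265,370). I estimate about 9 mm of gap, which matches roughly 11.8 rad from counting the strokes. The closed finger is between nut and plate, so I'm lowering and pushing.

```bash
python3 -m creep '[[0,0,11,0,0,0,0],[0,0,11,0,0,0,0],[0,0,10,0,0,0,0],[4,0,0,0,0,0,0],[6,0,0,0,0,0,0],[6,0,0,0,0,0,0],[6,0,0,0,0,0,0],[6,0,0,0,0,0,0],[6,0,0,0,0,0,0],[0,0,0,0,0,0,0]]'; python3 st.py; python3 -m creep '[[5,0,0,0,0,0,0],[5,0,0,0,0,0,0],[5,0,0,0,0,0,0],[3,0,0,0,0,0,0],[2,0,0,0,0,0,0],[0,0,0,0,0,0,0],[0,0,0,0,0,0,0],[0,0,0,0,0,0,0],[0,0,0,0,0,0,0],[0,0,0,0,0,0,0]]'; python3 st.py
```

```text
time_s: 28.95
tcp_pos: [0.5107, 0.0008, 0.0554]
ee_rot: [[0.225, -0.974, 0.001], [-0.974, -0.225, 0.0], [0.0, -0.001, -1.0]]
wrist_force: [0.2, -0.2, 0.9]
gripper_width: 0.003
frame angle 13.01675653565006 d [94.3 -1.   0. ] local [ 22.2 -91.7] j6 84.66370029089002
time_s: 30.2
tcp_pos: [0.5145, -0.0182, 0.0549]
ee_rot: [[0.225, -0.974, -0.0], [-0.974, -0.225, 0.0], [-0.0, 0.0, -1.0]]
wrist_force: [-0.5, -0.1, 0.7]
gripper_width: 0.005
frame angle 13.031283319256616 d [113.8  -0.3  -0. ] local [  26.  -110.7] j6 87.00406734005209
```

```bash
python3 -m creep '[[1.5,0,0,0,0,0,0],[1.5,0,0,0,0,0,0],[1.5,0,0,0,0,0,0],[1.5,0,0,0,0,0,0],[0,0,0,0,0,0,0],[0,0,0,0,0,0,0],[0,0,0,0,0,0,0],[0,0,0,0,0,0,0],[0,0,0,0,0,0,0],[0,0,0,0,0,0,0]]'; python3 st.py pics/d8.png
```

```text
time_s: 31.45
tcp_pos: [0.5165, -0.024, 0.0553]
ee_rot: [[0.226, -0.974, 0.001], [-0.974, -0.226, 0.0], [-0.0, -0.001, -1.0]]
wrist_force: [-2.0, -0.2, -0.4]
gripper_width: 0.009
frame angle 13.045072912429262 d [119.8  -0.9  -0. ] local [  28.  -116.5] j6 87.70826533247548
```

View pics/d8.png

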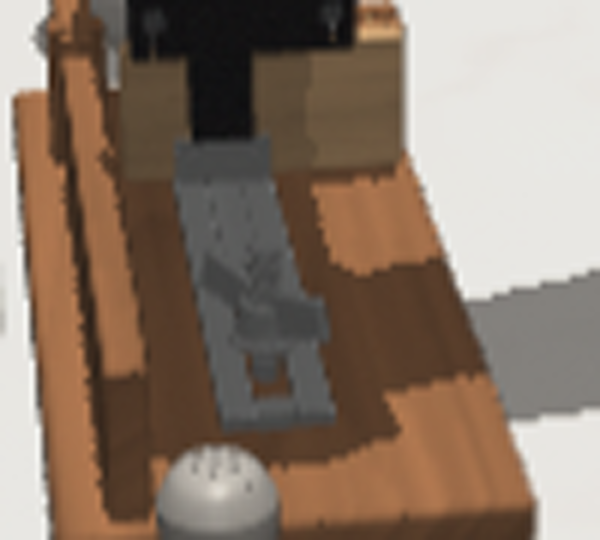

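The plate and bar have slid well along: the bar end is now at (280,415), from (310,485) before, with the post close behind. There's no hard stop in the force yet. My picture quota is used up, so I'll push on and read the force.

```bash
for i in 1; do python3 -m creep '[[1.5,0,0,0,0,0,0],[1.5,0,0,0,0,0,0],[1,0,0,0,0,0,0],[0,0,0,0,0,0,0],[0,0,0,0,0,0,0],[0,0,0,0,0,0,0],[0,0,0,0,0,0,0],[0,0,0,0,0,0,0],[0,0,0,0,0,0,0],[0,0,0,0,0,0,0]]'; done; python3 st.py;  python3 - <<'E'
from guide import *
# plate travel from images: template shift of bar end in side view
a=cv2.imread("pics/side0.png"); c=capture("side"); b=c["color"]; cv2.imwrite("pics/e.png",b)
p=np.load("p.npy")
# predicted bar-end pixel vs local y at bar height; measured end points in crops: before (310,485), d8 (280,415)
o=np.array([245,190])
for uv in((343,492),(335,417)):
    X=atz(c,np.array(uv)/6+o,.030); d=X-np.array([p[0],p[1],0]); print("bar end corner local y",-np.sin(p[2])*d[0]+np.cos(p[2])*d[1])
t=a[262:276,286:304] 
for im in (a,b):
    roi=im[215:285,270:312]
E
```

```text
time_s: 32.75
tcp_pos: [0.5173, -0.0277, 0.0552]
ee_rot: [[0.226, -0.974, 0.001], [-0.974, -0.226, 0.001], [-0.0, -0.001, -1.0]]
wrist_force: [-1.7, 4.8, 1.3]
gripper_width: 0.005
frame angle 13.047408129690709 d [123.6  -0.9  -0. ] local [  28.8 -120.2] j6 88.17529011342252
bar end corner local y 0.15677240922039407
bar end corner local y 0.11417222450479231
```

```bash
python3 -m creep '[[1,0,0,0,0,0,0],[1,0,0,0,0,0,0],[1,0,0,0,0,0,0],[0,0,0,0,0,0,0],[0,0,0,0,0,0,0],[0,0,0,0,0,0,0],[0,0,0,0,0,0,0],[0,0,0,0,0,0,0],[0,0,0,0,0,0,0],[0,0,0,0,0,0,0]]'; python3 st.py
```

```text
time_s: 34.05
tcp_pos: [0.5174, -0.0281, 0.0553]
ee_rot: [[0.226, -0.974, 0.001], [-0.974, -0.226, 0.004], [-0.003, -0.002, -1.0]]
wrist_force: [-5.7, 17.9, 5.3]
gripper_width: 0.002
frame angle 13.039062555620703 d [124.   -1.   -0.4] local [  28.9 -120.6] j6 88.52188843312581
```

The hard stop is reached: 3 mm commanded gave 0.4 mm of motion, and the force rose to 19 N. I'm backing off and lifting clear, then checking numerically.

```bash
python3 -m creep '[[-5,0,0,0,0,0,0],[-5,0,0,0,0,0,0],[-5,0,0,0,0,0,0],[0,0,-20,0,0,0,0],[0,0,-30,0,0,0,0],[0,0,-35,0,0,0,0],[0,0,-35,0,0,0,0],[0,0,-30,0,0,0,0],[0,0,0,0,0,0,0],[0,0,0,0,0,0,0]]'; python3 st.py; python3 - <<'E'
from guide import *
c=capture("side");b=c["color"];a=cv2.imread("pics/e.png");a0=cv2.imread("pics/side0.png")
# bar end/nut unchanged since the end-of-push picture (e.png taken 0.4 mm before stop)?
for n,(r0,r1,c0,c1) in {"barend":(245,265,276,304),"nut":(228,250,276,302)}.items():
    T=a[r0:r1,c0:c1]; m=cv2.matchTemplate(b[r0-8:r1+8,c0-8:c1+8],T,cv2.TM_CCOEFF_NORMED); q=cv2.minMaxLoc(m); print(n,q[1],np.array(q[3])-8)
for n in("salt_shaker","sprig_jar","pinch_bowl","stop_face","nut_centre"):
    print(n,[(np.round(d["xy"]).tolist(),round(d["p"],2)) for d in find_in("side",n)[:3]])
for n,(r0,r1,c0,c1) in {"salt":(265,310,272,294),"jar":(206,244,224,246),"bowl":(173,200,250,268)}.items():
    T=a0[r0:r1,c0:c1]; m=cv2.matchTemplate(b[r0-8:r1+8,c0-8:c1+8],T,cv2.TM_CCOEFF_NORMED); q=cv2.minMaxLoc(m); print(n,q[1],np.array(q[3])-8)
E
```

```text
time_s: 35.3
tcp_pos: [0.5136, -0.0164, 0.2043]
ee_rot: [[0.225, -0.974, -0.001], [-0.974, -0.225, 0.0], [-0.001, 0.001, -1.0]]
wrist_force: [-0.4, 0.3, -0.3]
gripper_width: 0.01
frame angle 13.002172560971957 d [ 1.118e+02  1.000e-01 -1.000e-01] local [  25.1 -108.9] j6 86.7590495638399
barend 0.7242143154144287 [ 0 -1]
nut 0.9532098770141602 [0 0]
salt_shaker [([284.0, 293.0], 0.74), ([289.0, 236.0], 0.67), ([261.0, 329.0], 0.57)]
sprig_jar [([236.0, 233.0], 0.75)]
pinch_bowl [([272.0, 178.0], 0.92), ([288.0, 242.0], 0.39)]
stop_face [([285.0, 211.0], 0.69)]
nut_centre [([286.0, 240.0], 0.62)]
salt 0.9606790542602539 [0 0]
jar 0.9998112916946411 [0 0]
bowl 0.9667701125144958 [0 0]
```

```bash
python3 -c "from station import finish_job; print(finish_job())"
```

```text
the job is handed in; nothing more can be done
None
```

The wing nut is loosened and the stop plate is fully home. I handed the job in at about 35 s of the 72 s allowed; no verdict is reported.

- **Nut:** I turned it counter-clockwise with four closed-finger strokes. Counting strokes puts it at about 11.8 rad. The side picture showed bare stud under the nut, roughly 9 mm of gap. I estimated both figures from pictures and did not measure the joint directly.
- **Plate:** I pushed it from the nut side with the fingers closed until it met the hard stop. The last 3 mm of commanded push moved it only 0.4 mm, and the force rose to about 19 N. From the pictures it had travelled at least 46 mm.
- **Last checks:** After I backed off and lifted to 0.20 m, the nut had not moved in the picture. The bar end matched less well (0.72) with a 1-pixel shift, partly because the comparison picture was taken just before the last push. The shaker, bottle and bowl matched their starting positions with zero shift, and the fingers touched nothing.
- **What went wrong:** On the first return the last joint ran into its range limit (reading −177.463 against −177.46 degrees). I moved off it and used a different range of angles for the rest. Early nut and guide positions from the two cameras differed by 2 to 3 mm, which the strokes tolerated.

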